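# Swap the cups of two bench sample mills

### The arm

A 6-joint arm with a two-finger parallel gripper is mounted at the origin on the work surface. World frame = base frame: x ahead of the robot, y to its left, z up, the work surface at z = 0. Lengths are in m, angles in rad, forces in N, time in s.
With the tool pointing down it reaches from about 0.4 to 0.925 m from the base axis. Payload 12.5 kg.
Tool frame: the origin (TCP) lies midway between the tips of the shut fingers; the grasp point (between the pads) lies 19 mm behind it (ctrl.pinch_z is the distance from the TCP to the grasp point, in m); z points along the fingers, x is the direction in which the jaws open and shut, and the axes are right-handed (so a half turn about z gives the same grasp; the last joint's range is limited). The gripper opens to 95 mm and grips with 3 to 60 N. Pads are 20 mm wide; open, the fingers measure 119 mm over their backs; the gripper's body (75 mm by 180 mm) begins 59 mm behind the grasp point.
Start: joints at [1.234, 0.491, 1.559, -0, 1.092, -0.106], TCP at [0.143, 0.608, 0.215] pointing down, gripper open.
Joint ranges: [-3.1, 3.1], [-0.84, 2.19], [0.05, 2.79], [-1.13, 4.28], [0.06, 2.93], [-2.69, 2.69]. Speed limits (rad/s): [2.22, 2.22, 2.79, 3.14, 3.14, 3.14].

### API

Orientations are given as a unit quaternion [w, x, y, z].
In Python, from station import read_state, grab_frame, get_calibration, ctrl gives the robot as it stands.
- The arm moves only by the tool apply_moves, never from a script. Its argument "deltas" is a list of rows, each an object with "translation": the shift along the tool's x, y, z in cm, a list of three; "yaw": the turn about the tool's z in units of 6 degrees (1.0 is 6 degrees). In form: [{"translation": [x, y, z], "yaw": yaw}, ...]. A call has 1 to 5 rows; each row shifts and turns the commanded pose from where the row before left it, along the tool's axes as they then stand; what a row does not reach is not made up. A row lasts 1/10 s, in which the tool goes at most 50 mm and 8.59 degrees, less where a joint would pass 70% of its speed; a pose out of reach is approached as far as the arm can. A call with a gripper value outside its range is refused whole. "grip" is the opening, from 0 (shut) to 1 (fully open), set as the call begins (left out, the last holds). The fingers move at their own pace and stop on an object; "squeeze" is the grip in N (left out, the last holds). Time passes only in rows, so rows that do not move let the fingers close. It gives the time, the measured TCP pose, the force and the opening at its end, in the units of the state.
- read_state(): the state, without advancing time (a new reading comes with each control period).
- grab_frame(name): name is "scene" or "top" or "wrist"; returns the picture (384x512x3 uint8, red, green, blue); there is no depth.
- get_calibration(name): a dict with "intrinsics" (3x3 intrinsics, pixels), "distortion" ([k1, k2, p1, p2, k3] as OpenCV has them; the pictures are not rectified), "rvec" (rotation vector, rad) and "tvec" (3), from world to camera coordinates, as OpenCV has them; the wrist camera has in their place "hand_eye" (4x4, takes a point from camera to tool coordinates, whose origin is the TCP and whose axes are the tool frame's). Camera axes: x right, y down, z forward; pixel columns grow to the right and rows downward; lengths in m; the calibration is good to about 2 mm. A picture is of the moment at which its call begins: read the wrist's pose just before it. get_calibration takes no time and is no camera call.
- ctrl.close_job(): hands the job in, once; it reports no verdict.
The state is a dict: "time_s": time; "joint_positions": joint angles; "joint_vel": joint speeds; "joint_efforts": joint torques, N m; "position": TCP position; "ee_rot": TCP orientation; "ft_force": force on the tool from outside, world axes, zero at the start; "moment": the same for the moment, N m; "gripper_width": finger opening in m.
Only numpy, scipy, OpenCV 4.12 (cv2) and the standard library are available. Lean on these libraries where they do the work, as an engineer would, in place of code of your own. Each camera call takes 0.05 s, during which the arm holds its last target.

### The job

The two cups are on the wrong mills: swap them, so that the tall cup stands on the mill that had the squat one and the squat cup on the other. Turn each cup by feel until it drops over the drive coupling and stands fully home, flat on the mill's top, and do not let it crash down onto the mill. Keep the cups upright and leave the other things on the bench where they are.

Things in the scene. Friction and masses are not known exactly. Their poses are not given: they have to be found in the camera images.
- mill_1: Bench sample mill, fixed: cream housing 136 x 146 mm, its flat top plate (the cup's seat) 85 mm above the bench. Four black guides on the diagonals, 38 mm from the axis, stand 20 mm over the plate and lead a cup's foot in with 2 mm play. Origin: on the bench under the axis, z up, controls at -x. HOLDS THE TALL CUP at the start.
- mill_2: Bench sample mill, fixed: cream housing 136 x 146 mm, its flat top plate (the cup's seat) 85 mm above the bench. Four black guides on the diagonals, 38 mm from the axis, stand 20 mm over the plate and lead a cup's foot in with 2 mm play. Origin: on the bench under the axis, z up, controls at -x. HOLDS THE SQUAT CUP at the start.
- drive_1 (a point): Centre of mill_1's top plate, on the axis, 85 mm above the bench. Here sits the drive coupling: four steel dogs 10 mm tall, a quarter turn apart, shaft braked, at an angle that differs each time and is not reported. Unmeshed, a cup's lugs rest on the dogs and it stands 8 mm too high; turning it up to 75 degrees either way brings it to a gap, free within +-8 degrees, where it drops.
- drive_2 (a point): The same point and coupling on mill_2, its dogs at another angle. The four driven lugs inside a cup's hollow foot (2 to 12 mm above its underside, hidden) stand at an angle of their own in each cup, not reported and not the same in both. About 5 N downward while turning is plenty; the turning needs under 0.3 Nm.
- cup_tall: Tall stainless cup, about 0.42 kg, 134 mm tall: foot 72 mm in diameter and 16 mm high, body 56 mm in diameter, tight black lid, on it a round black knob 30 mm in diameter from 100 to 134 mm height, the place to grip and turn it. Origin: centre of the underside, z up. Fully home, its origin is 85 mm above the mill's origin. 
- cup_squat: Squat stainless cup, about 0.40 kg, 98 mm tall: foot 72 mm in diameter and 16 mm high, body 71 mm in diameter, tight black lid, on it a round black knob 30 mm in diameter from 64 to 98 mm height, the place to grip and turn it. Origin: centre of the underside, z up. Fully home, its origin is 85 mm above the mill's origin. 
- slide_box: Bystander: flat grey box for microscope slides, 85 x 100 x 35 mm, on the bench at the far right (-y). Origin: centre of the underside.
- dropper: Bystander: small amber bottle with a black cap, 33 mm in diameter, 85 mm tall, on the bench at the far right (-y). Origin: centre of the underside.
- tube_rack: Bystander: white rack 210 x 62 mm with capped test tubes, 95 mm tall, on the bench at the far left (+y). Origin: centre of the underside, x along its length. The bench between the robot and the mills is free: room to set a cup down.
Not all that is in view belongs to the job. What is shaped like the mill_2 but purple is not meant.

How it is judged:
At the end, for the whole second after the job is handed in: The tall cup stands on mill_2 and the squat cup on mill_1, each within 4 mm of the mill's axis, its underside 82 to 88 mm above the mill's origin (within 3 mm of the top plate, so dropped over the coupling), upright within 0.05 rad and at rest (horizontal distance between cup_tall and mill_2 below 0.004 m and z of cup_tall in the frame of mill_2 between 0.082 and 0.088 m and angle between each of cup_tall, cup_squat's own z axis and vertical below 0.05 rad and linear speed of each of cup_tall, cup_squat below 0.02 m/s and horizontal distance between cup_squat and mill_1 below 0.004 m and z of cup_squat in the frame of mill_1 between 0.082 and 0.088 m); the robot touches nothing.
It fails at once if a cup is tipped more than 0.5 rad (angle between any of cup_tall, cup_squat's own z axis and vertical above 0.5 rad).
It fails at once if a cup crashes onto a mill: over 100 N on the mill's top plate and guides (contact force between any of cup_tall, cup_squat and mill_1 above 100 N or contact force between any of cup_tall, cup_squat and mill_2 above 100 N).
It fails at once if a bystander is moved more than 20 mm (distance of any of slide_box, dropper, tube_rack from where it was at the start of the episode above 0.02 m).
It also fails if it takes over 67 s, if anything falls off the work surface, if the arm or the gripper's body presses on something with over 40 N, if the wrist force passes 120 N, or if a joint passes its speed limit or range.

## Working session

There is one attempt and no reset: what is moved stays moved. The work goes in short steps, Python scripts to look and compute and a tool call to move; the robot and the scene stay as the last step left them, time stands still between calls to the robot, and variables do not carry over. Pictures are saved under pics/ and viewed, and the job is handed in when it is done.

Besides the shell and the picture viewer there is one more tool, called as a command line: name --argument value ..., lists and objects as JSON in quotes. apply_moves: Moves the arm, as the interface text tells. Its arguments: {"type":"object","properties":{"deltas":{"type":"array","items":{"type":"object","properties":{"translation":{"type":"array","items":{"type":"number"}},"yaw":{"type":"number"}}}},"grip":{"type":"number"},"squeeze":{"type":"number"}},"required":["deltas"]}

```bash
ls; mkdir -p pics; python3 - <<'E'
from station import *
import cv2
s=read_state();print(s)
for n in["scene","top"]:
    f=grab_frame(n);cv2.imwrite(f"pics/{n}0.png",cv2.resize(f[:,:,::-1],(800,600),interpolation=cv2.INTER_CUBIC));print(n,get_calibration(n))
print(get_calibration("wrist"),ctrl.pinch_z)
E
```

```text
pics
{'time_s': 0.0, 'joint_positions': array([ 1.23440747e+00,  4.91545510e-01,  1.55947330e+00,  1.13826998e-05,
        1.09169552e+00, -1.05592445e-01]), 'joint_vel': array([ 0.00044636,  0.00015029,  0.00018777, -0.0002739 , -0.00168795,
        0.00132234]), 'joint_efforts': array([ 1.79095634e-03, -6.12646222e+01, -2.58187580e+01,  6.93069468e-02,
        4.82361973e-02, -1.07997494e-04]), 'position': array([0.14285663, 0.60819301, 0.21406226]), 'ee_rot': array([ 2.95736078e-04,  7.83823200e-01,  6.20983798e-01, -4.76558012e-04]), 'ft_force': array([0.51630446, 0.28908866, 0.01408788]), 'moment': array([ 0.00026189, -0.01344021, -0.00020781]), 'gripper_width': 0.09487538709402135}
scene {'intrinsics': array([[414.63172362,   0.        , 256.83080154],
       [  0.        , 414.63172362, 196.87046599],
       [  0.        ,   0.        ,   1.        ]]), 'distortion': array([-0.09388789,  0.        ,  0.        ,  0.        ,  0.        ]), 'rvec': array([ 2.14121039,  0.81748178, -0.40695827]), 'tvec': array([-0.40102465, -0.1767473 ,  1.52740727])}
top {'intrinsics': array([[
[... 257 characters left out ...]
5823, -2.14920794,  0.16090967]), 'tvec': array([0.00561293, 0.56255648, 1.07624446])}
{'intrinsics': array([[336.96374674,   0.        , 255.40382867],
       [  0.        , 336.96374674, 187.88037459],
       [  0.        ,   0.        ,   1.        ]]), 'distortion': array([-0.0796242,  0.       ,  0.       ,  0.       ,  0.       ]), 'hand_eye': array([[ 9.99999765e-01,  2.04829910e-04,  6.54911012e-04,
         5.95861840e-04],
       [-3.77706876e-04,  9.61120202e-01,  2.76130067e-01,
        -7.72273104e-02],
       [-5.72888508e-04, -2.76130250e-01,  9.61120053e-01,
        -1.70656528e-01],
       [ 0.00000000e+00,  0.00000000e+00,  0.00000000e+00,
         1.00000000e+00]])} 0.0188
```

View pics/scene0.png

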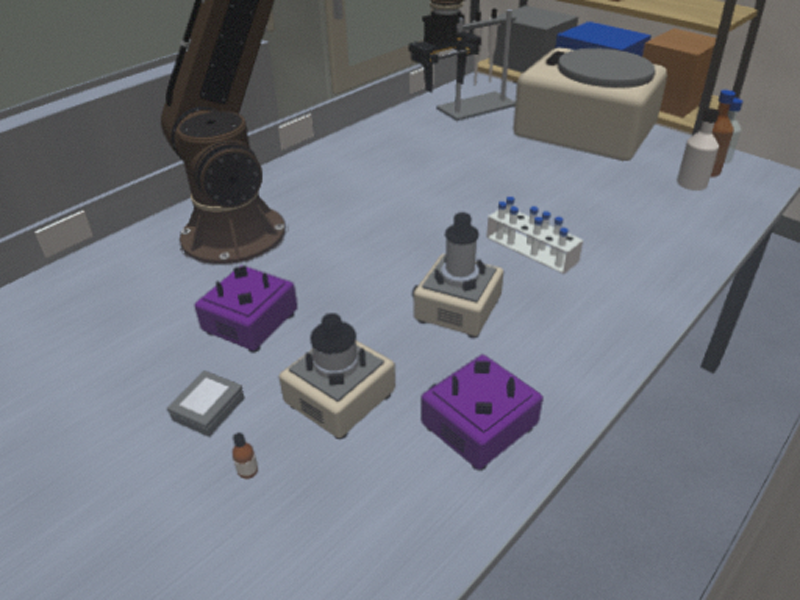

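View pics/top0.png

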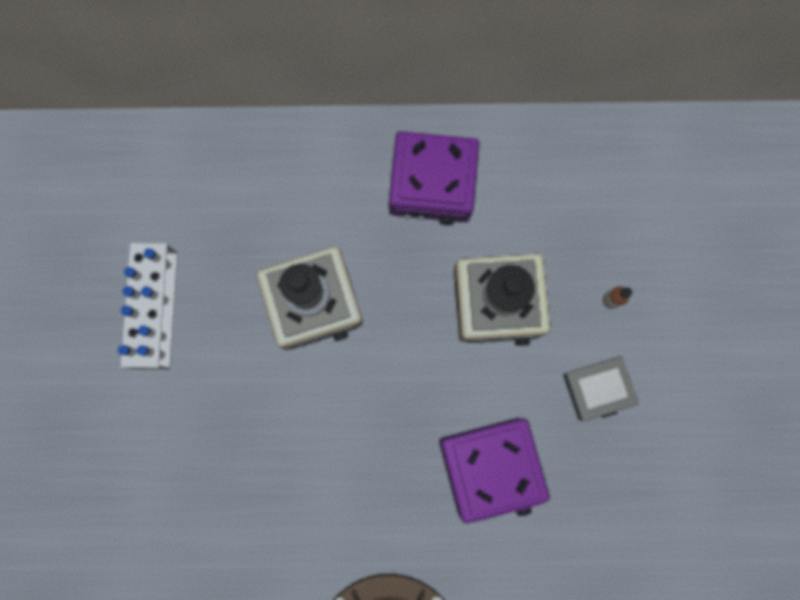

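The mills that count are cream. In the top view, mill_1 with the tall cup is at about (308,298) and mill_2 with the squat cup at about (503,298). The purple ones at (435,175) and (495,470) are decoys. Next I'll check close crops.

```bash
python3 - <<'E'
from station import *
import cv2,numpy as np
f=grab_frame("top")[:,:,::-1]; 
a=f[150:235,155:245];b=f[150:235,280:370]
cv2.imwrite("pics/topc.png",cv2.resize(np.hstack([a,b]),None,fx=4.4,fy=4.4,interpolation=cv2.INTER_CUBIC)[:600,:800])
f=grab_frame("scene")[:,:,::-1]
a=f[130:215,255:340];b=f[195:280,175:260]
cv2.imwrite("pics/scc.png",cv2.resize(np.hstack([a,b]),None,fx=4.4,fy=4.4,interpolation=cv2.INTER_CUBIC)[:600,:800])
E
```

```text
(no output)
```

View pics/topc.png

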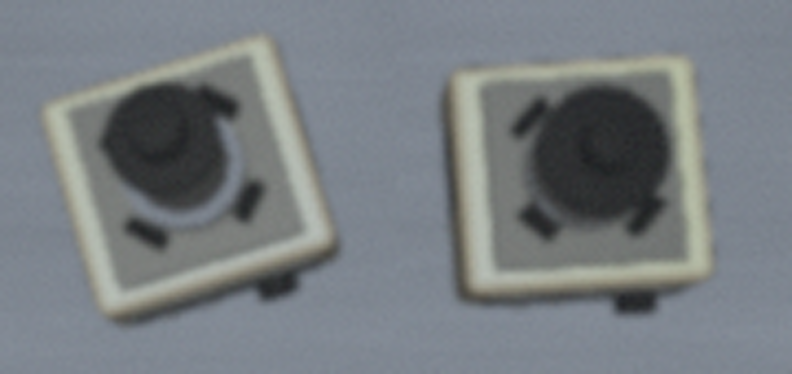

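View pics/scc.png

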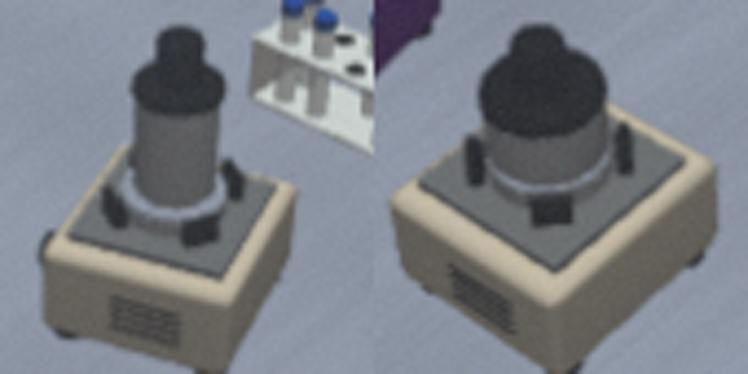

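```bash
cat > h.py <<'E'
from station import *
import cv2,numpy as np
from scipy.spatial.transform import Rotation as R
def cam(n,s=None):
    c=get_calibration(n)
    if n=="wrist":
        q=s['ee_rot'];Rw=R.from_quat([q[1],q[2],q[3],q[0]]).as_matrix()
        T=np.eye(4);T[:3,:3]=Rw;T[:3,3]=s['position'];T=T@c['hand_eye']
        return c,T[:3,:3],T[:3,3]
    M=cv2.Rodrigues(c['rvec'])[0]
    return c,M.T,-M.T@c['tvec']
def at(n,uv,z,s=None):
    c,Rc,o=cam(n,s)
    p=cv2.undistortPoints(np.array(uv,float).reshape(-1,1,2),c['intrinsics'],c['distortion'])[:,0]
    d=np.c_[p,np.ones(len(p))]@Rc.T
    return o+d*((z-o[2])/d[:,2])[:,None]
def tool(s=None):
    s=s or read_state();q=s['ee_rot'];return R.from_quat([q[1],q[2],q[3],q[0]]).as_matrix()
def go(p,yaw=None):
    s=read_state();M=tool(s);print('delta cm',(M.T@(np.array(p)-s['position'])*100).round(2),'xaxis deg',np.degrees(np.arctan2(M[1,0],M[0,0])).round(1))
E
python3 - <<'E'
from h import *
t=lambda l,ox:[(ox+x/4.4,150+y/4.4) for x,y in l]
print('knob top', at("top",t([(160,125)],155),.219),at("top",t([(607,145)],190),.183))
print('knob scene',at("scene",[(295.9,138.6)],.219),at("scene",[(212,203.2)],.183))
for l,o in(([(68,112),(250,55),(305,232),(125,290)],155),([(483,80),(672,70),(688,262),(497,270)],190)):
    p=at("top",t(l,o),.085);print(p.round(3),p.mean(0),np.linalg.norm(p-np.roll(p,1,0),axis=1))
print(at("top",[(300*.64,430*.64)],0.1))
go([0,0,0])
E
```

```text
knob top [[0.57684725 0.12157069 0.219     ]] [[ 0.56980545 -0.19117797  0.183     ]]
knob scene [[0.58101924 0.12381746 0.219     ]] [[ 0.57558776 -0.19393238  0.183     ]]
[[0.612 0.194 0.085]
 [0.645 0.087 0.085]
 [0.54  0.055 0.085]
 [0.507 0.159 0.085]] [0.57612651 0.12383613 0.085     ] [0.11049409 0.11130739 0.11002174 0.10870304]
[[ 0.628 -0.139  0.085]
 [ 0.632 -0.25   0.085]
 [ 0.519 -0.254  0.085]
 [ 0.516 -0.144  0.085]] [ 0.57365866 -0.19665983  0.085     ] [0.11201098 0.11077368 0.11326474 0.11006005]
[[0.35979916 0.13377911 0.1       ]]
delta cm [-6.248e+01  1.000e-02  2.147e+01] xaxis deg 76.8
```

```bash
python3 - <<'E'
from h import *
go([.577,.123,.30])
E
```

```text
delta cm [-37.32  53.36  -8.55] xaxis deg 76.8
```

apply_moves --deltas '[{"translation":[0,0,-4.3],"yaw":0},{"translation":[0,0,-4.3],"yaw":0},{"translation":[-2.8,3.2,0],"yaw":0},{"translation":[-2.8,3.2,0],"yaw":0},{"translation":[-2.8,3.8,0],"yaw":0}]'

```text
time_s: 0.7
position: [0.2231, 0.5021, 0.3007]
ee_rot: [-0.0, 0.783, 0.622, 0.0]
ft_force: [0.4, 0.4, 0.7]
gripper_width: 0.0954
```

apply_moves --deltas '[{"translation":[-2.6,3.9,0]},{"translation":[-2.6,3.9,0]},{"translation":[-2.6,3.9,0]},{"translation":[-2.6,3.9,0]},{"translation":[-2.6,3.9,0]}]'

```text
$.deltas[0]: bad value
```

apply_moves --deltas '[{"translation":[-2.6,3.9,0]},{"translation":[-2.6,3.9,0]},{"translation":[-2.6,3.9,0]},{"translation":[-2.6,3.9,0]},{"translation":[-2.6,3.9,0]}]'

```text
$.deltas[0]: bad value
```

```bash
python3 - <<'E'
from h import *
go([.577,.123,.30])
s=read_state();print(s['position'],s['joint_positions'])
f=grab_frame("wrist");cv2.imwrite("pics/w1.png",cv2.resize(f[:,:,::-1],(800,600),interpolation=cv2.INTER_CUBIC))
E
```

```text
delta cm [-28.88  43.08   0.06] xaxis deg 76.9
[0.22310485 0.50213762 0.30071215] [ 1.03243669e+00  3.03622972e-01  1.62435915e+00  5.23201723e-05
  1.21334688e+00 -3.09051119e-01]
```

View pics/w1.png

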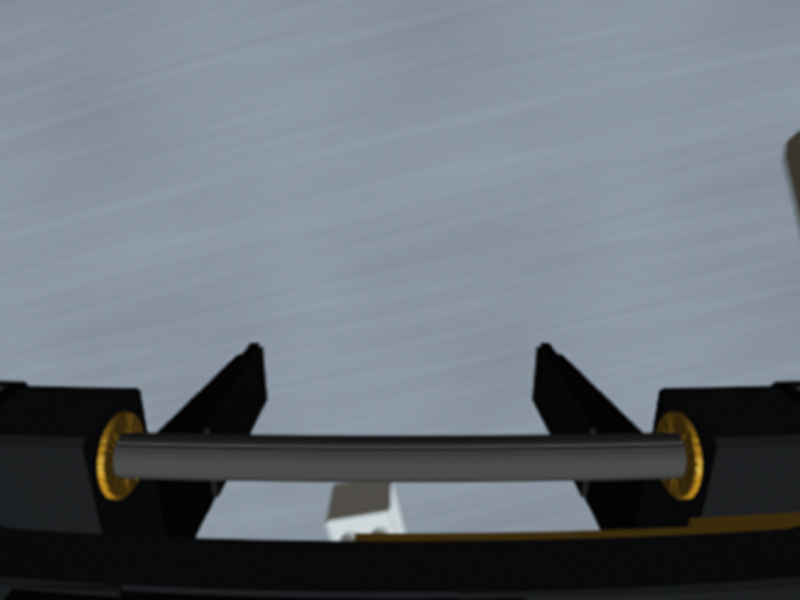

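The wrist view shows only bench, with the fingers at the bottom and the rack's edge at about (360,510). The moves were refused because each row needs a yaw value.

apply_moves --deltas '[{"translation":[-2.6,3.9,0],"yaw":0},{"translation":[-2.6,3.9,0],"yaw":0},{"translation":[-2.6,3.9,0],"yaw":0},{"translation":[-2.6,3.9,0],"yaw":0},{"translation":[-2.6,3.9,0],"yaw":0}]'

```text
time_s: 1.25
position: [0.3841, 0.3306, 0.3007]
ee_rot: [-0.0, 0.784, 0.621, 0.0]
ft_force: [-0.4, 0.8, -0.1]
gripper_width: 0.0953
```

apply_moves --deltas '[{"translation":[-2.6,3.9,0],"yaw":0},{"translation":[-2.6,3.9,0],"yaw":0},{"translation":[-2.6,3.9,0],"yaw":0},{"translation":[-2.6,3.9,0],"yaw":0},{"translation":[-2.6,3.9,0],"yaw":0}]'

```text
time_s: 1.75
position: [0.5443, 0.1593, 0.3006]
ee_rot: [-0.0, 0.784, 0.621, 0.0]
ft_force: [-0.3, 0.4, -0.1]
gripper_width: 0.0952
```

```bash
python3 - <<'E'
from h import *
go([.577,.123,.30])
s=read_state();print(s['position'],s['joint_positions'])
f=grab_frame("wrist");cv2.imwrite("pics/w2.png",cv2.resize(f[:,:,::-1],(800,600),interpolation=cv2.INTER_CUBIC))
E
```

```text
delta cm [-2.79  4.02  0.06] xaxis deg 76.8
[0.54427348 0.15934207 0.30062457] [ 1.68266582e-01  3.31263527e-01  1.58331661e+00  1.56817622e-04
  1.22701805e+00 -1.17155851e+00]
```

View pics/w2.png

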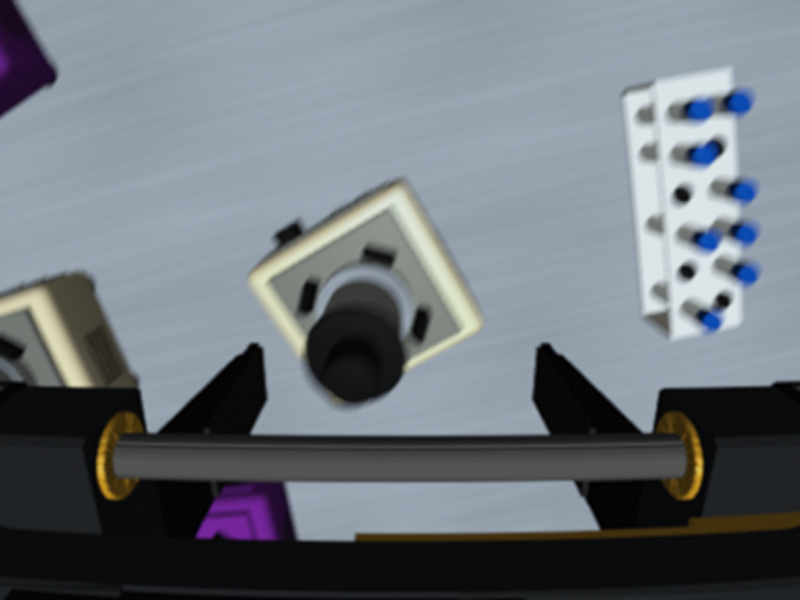

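The tall cup is in front of the gripper. Its knob top is at about (352,370) and the rack is to the right, clear.

```bash
python3 - <<'E'
from h import *
f=cv2.imread("pics/w2.png")[300:420,270:450]
cv2.imwrite("pics/w2c.png",cv2.convertScaleAbs(cv2.resize(f,None,fx=4.4,fy=4.4),alpha=2.5,beta=0))
E
```

```text
(no output)
```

View pics/w2c.png

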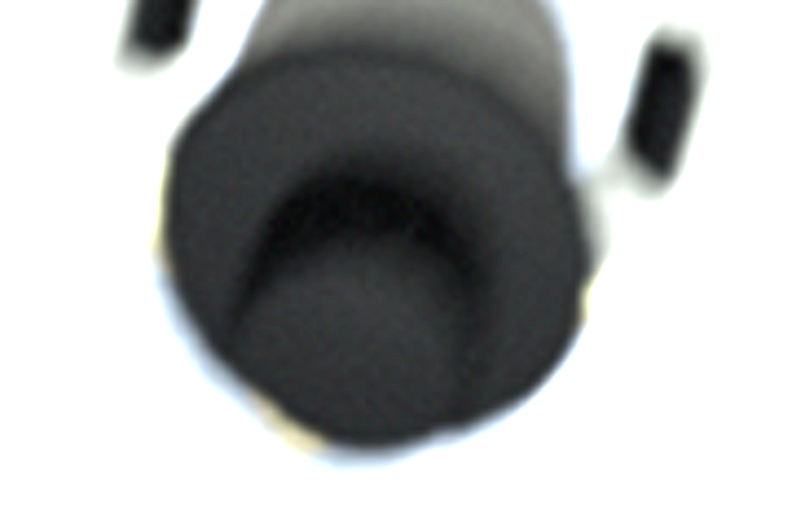

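```bash
python3 - <<'E'
from h import *
s=read_state();p=at("wrist",[(224.4,241.5)],.219,s)[0];print(p)
# lid center z=.185: crop (375,245)
print(at("wrist",[((270+375/4.4)*.64,(300+245/4.4)*.64)],.185,s))
go([.578,.1225,.188]);
go([p[0],p[1],.085+.122-.0188])
E
```

```text
[0.58219028 0.12170612 0.219     ]
[[0.58413646 0.12086949 0.185     ]]
delta cm [-2.47  3.64 11.22] xaxis deg 76.6
delta cm [-2.45  4.07 11.2 ] xaxis deg 76.6
```

apply_moves --deltas '[{"translation":[0,0,0],"yaw":1.25},{"translation":[0,0,0],"yaw":1.25},{"translation":[0,0,0],"yaw":1.25},{"translation":[0,0,0],"yaw":1.25}]'

```text
time_s: 2.2
position: [0.5432, 0.161, 0.3005]
ee_rot: [-0.0, 0.919, 0.394, -0.0]
ft_force: [-0.0, -0.4, -0.9]
gripper_width: 0.0952
```

```bash
python3 - <<'E'
from h import *
go([.580,.122,.240])
E
```

```text
delta cm [-0.29  5.36  6.04] xaxis deg 46.5
```

apply_moves --deltas '[{"translation":[-0.1,2.7,2.0],"yaw":0},{"translation":[-0.2,2.7,2.0],"yaw":0},{"translation":[0,0,2.0],"yaw":0},{"translation":[0,0,0],"yaw":0}]'

```text
time_s: 2.6
position: [0.5797, 0.1213, 0.238]
ee_rot: [-0.001, 0.918, 0.396, -0.002]
ft_force: [0.4, 0.8, 1.2]
gripper_width: 0.0949
```

```bash
python3 - <<'E'
from h import *
s=read_state();print(s['position'])
f=grab_frame("wrist")[:,:,::-1]
cv2.imwrite("pics/w3.png",cv2.convertScaleAbs(cv2.resize(f[180:360,130:370],(800,600),interpolation=cv2.INTER_CUBIC),alpha=2))
E
```

```text
[0.57970348 0.12129729 0.23798441]
```

View pics/w3.png

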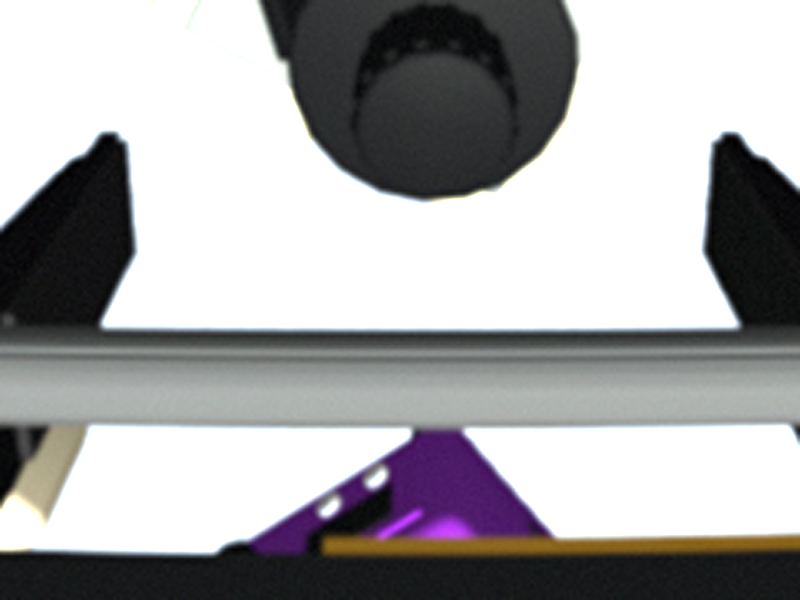

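```bash
python3 - <<'E'
from h import *
s=read_state()
print(at("wrist",[(261.1,217.5),(261.1-24.5,217.5),(261.1+24.5,217.5)],.219,s)); go([.578,.122,.188])
E
```

```text
[[0.58021209 0.12780643 0.219     ]
 [0.57003979 0.11695885 0.219     ]
 [0.59039902 0.13864591 0.219     ]]
delta cm [-0.12 -0.16  5.18] xaxis deg 46.8
```

```bash
python3 - <<'E'
from h import *
s=read_state();print(s['position'],s['ee_rot'],s['time_s'])
f=grab_frame("wrist")[:,:,::-1]
cv2.imwrite("pics/w4.png",cv2.convertScaleAbs(cv2.resize(f[170:245,210:310],(800,600),interpolation=cv2.INTER_CUBIC),alpha=3))
s=read_state();print(s['position'],s['ee_rot'],s['time_s'])
E
```

```text
[0.58007576 0.12176535 0.23977692] [-4.62287423e-04  9.17909837e-01  3.96786992e-01 -1.18381947e-03] 2.65
[0.58044664 0.12206181 0.24093973] [-1.31947545e-04  9.17823284e-01  3.96989131e-01 -1.80459899e-04] 2.7
```

View pics/w4.png

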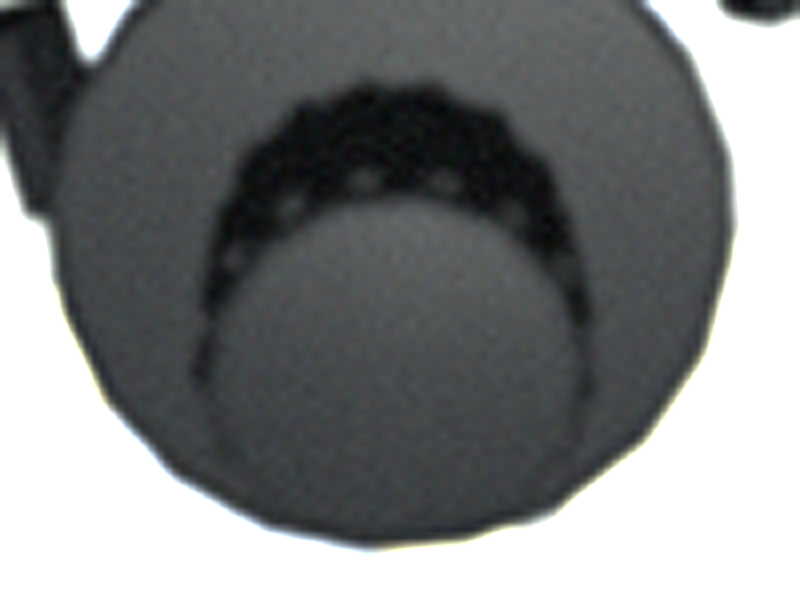

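```bash
python3 - <<'E'
from h import *
s=read_state()
p=at("wrist",[(259.5,216)],.219,s)[0];print(p)
go([.580,.125,.189]);go([p[0],p[1],.189])
E
```

```text
[0.57958154 0.12777004 0.219     ]
delta cm [ 0.18 -0.23  5.19] xaxis deg 46.8
delta cm [ 0.36 -0.45  5.19] xaxis deg 46.8
```

apply_moves --deltas '[{"translation":[0.28,-0.35,1.0],"yaw":0},{"translation":[0,0,1.5],"yaw":0},{"translation":[0,0,1.5],"yaw":0},{"translation":[0,0,0.9],"yaw":0},{"translation":[0,0,0],"yaw":0}]'

```text
time_s: 3.2
position: [0.5794, 0.1267, 0.191]
ee_rot: [-0.0, 0.918, 0.397, -0.001]
ft_force: [-0.7, 0.9, -0.6]
gripper_width: 0.095
```

```bash
python3 - <<'E'
from h import *
f=grab_frame("wrist")[:,:,::-1]
s=read_state();print(s['position'],s['ft_force'])
cv2.imwrite("pics/w5.png",cv2.convertScaleAbs(cv2.resize(f[150:300,150:350],(800,600),interpolation=cv2.INTER_CUBIC),alpha=3))
E
```

```text
[0.57984131 0.12663474 0.19175839] [ 0.74550423 -0.22912338  0.04889987]
```

View pics/w5.png

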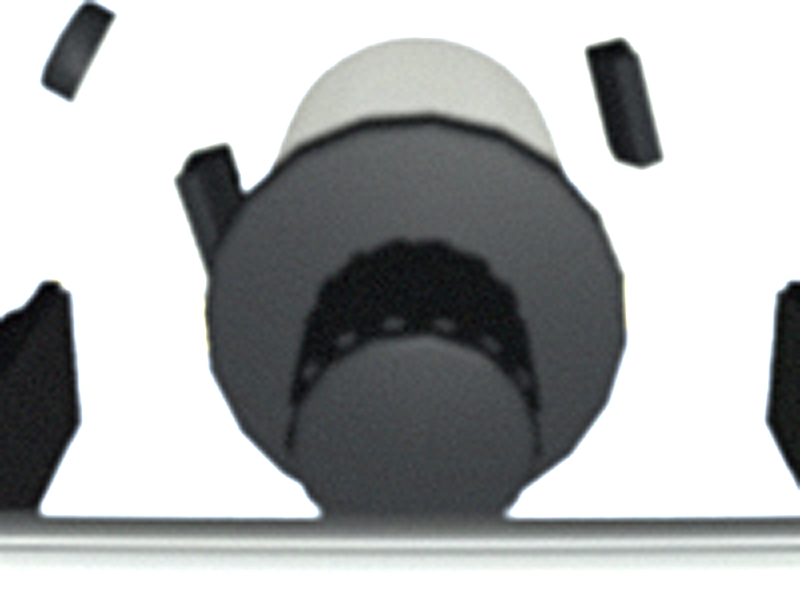

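The knob is centred between the fingers: the gap centre is at about column 422 and the knob at about 415. Now closing.

apply_moves --deltas '[{"translation":[0,0,0],"yaw":0},{"translation":[0,0,0],"yaw":0},{"translation":[0,0,0],"yaw":0},{"translation":[0,0,0],"yaw":0},{"translation":[0,0,0],"yaw":0}]' --grip 0.0 --squeeze 35

```text
time_s: 3.75
position: [0.5799, 0.1263, 0.1918]
ee_rot: [0.0, 0.918, 0.397, 0.0]
ft_force: [0.6, -0.1, -0.5]
gripper_width: 0.0602
```

apply_moves --deltas '[{"translation":[0,0,0],"yaw":0},{"translation":[0,0,0],"yaw":0},{"translation":[0,0,0],"yaw":0}]'

```text
time_s: 4.05
position: [0.5799, 0.1263, 0.1916]
ee_rot: [-0.0, 0.918, 0.397, -0.0]
ft_force: [0.1, 0.1, -0.1]
gripper_width: 0.0365
```

apply_moves --deltas '[{"translation":[0,0,0],"yaw":0},{"translation":[0,0,0],"yaw":0},{"translation":[0,0,0],"yaw":0}]'

```text
time_s: 4.35
position: [0.5798, 0.1262, 0.1915]
ee_rot: [-0.0, 0.918, 0.397, -0.0]
ft_force: [-0.2, 0.2, -0.4]
gripper_width: 0.0295
```

apply_moves --deltas '[{"translation":[0,0,-1],"yaw":0},{"translation":[0,0,-2],"yaw":0},{"translation":[0,0,-3],"yaw":0},{"translation":[0,0,-3],"yaw":0},{"translation":[0,0,-1],"yaw":0}]'

```text
time_s: 4.85
position: [0.5805, 0.1264, 0.2949]
ee_rot: [0.001, 0.918, 0.397, 0.002]
ft_force: [0.5, -0.5, -3.4]
gripper_width: 0.0294
```

```bash
python3 - <<'E'
from h import *
s=read_state();print(s['position'],s['ft_force'],s['gripper_width'],s['joint_positions'][5])
f=grab_frame("wrist")[:,:,::-1]
cv2.imwrite("pics/w6.png",cv2.resize(f,(800,600),interpolation=cv2.INTER_CUBIC))
f=grab_frame("top")[:,:,::-1]
cv2.imwrite("pics/t6.png",cv2.resize(f[100:280,120:360],(800,600),interpolation=cv2.INTER_CUBIC))
# bench spot
print(at("top",[(192,275)],.1)); go([.42,.12,.107+.05])
E
```

```text
[0.58054219 0.1264422  0.29487509] [ 0.52791039 -0.49561268 -3.3647512 ] 0.029441576446807043 -0.7133427019868743
[[0.36027993 0.13378382 0.1       ]]
delta cm [-11.45 -11.25  13.54] xaxis deg 46.8
```

View pics/w6.png

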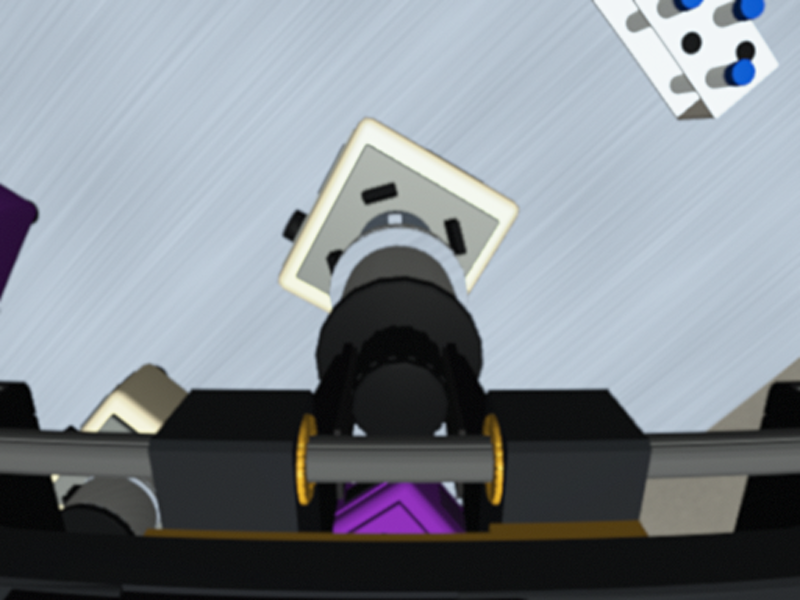

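View pics/t6.png

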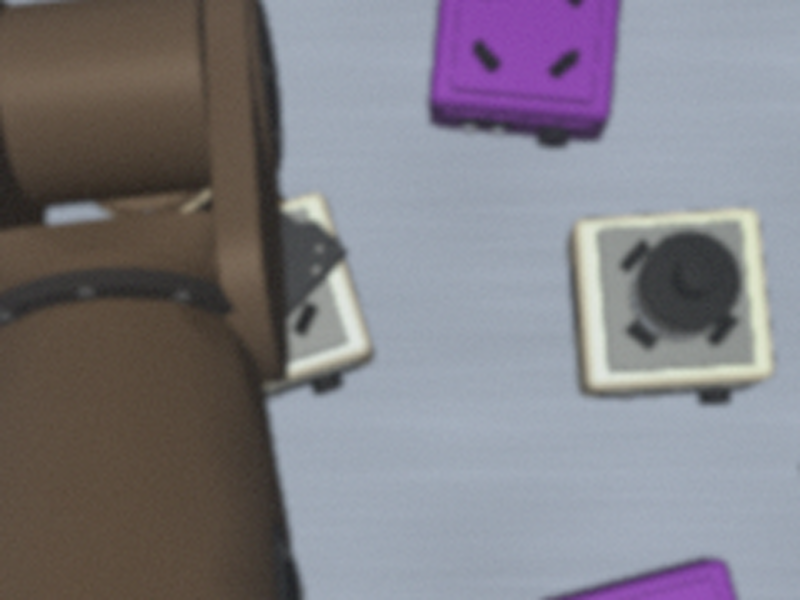

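The tall cup is held clear, and one steel dog of mill_1 shows at (395,218) in the wrist view. Next I'll set the cup on the free bench.

```bash
python3 - <<'E'
from h import *
go([.41,.16,.1065])
E
```

```text
delta cm [ -9.23 -14.73  18.59] xaxis deg 46.8
```

apply_moves --deltas '[{"translation":[-2.3,-3.7,0],"yaw":0},{"translation":[-2.3,-3.7,0],"yaw":0},{"translation":[-2.3,-3.7,0],"yaw":0},{"translation":[-2.3,-3.6,1],"yaw":0},{"translation":[0,0,4],"yaw":0}]'

```text
time_s: 5.45
position: [0.4063, 0.1606, 0.2428]
ee_rot: [0.0, 0.918, 0.398, 0.002]
ft_force: [1.9, 0.8, -4.1]
gripper_width: 0.0295
```

```bash
python3 - <<'E'
from h import *
go([.41,.16,.1065])
f=grab_frame("wrist")[:,:,::-1]
cv2.imwrite("pics/w7.png",cv2.resize(f,(800,600),interpolation=cv2.INTER_CUBIC))
f=grab_frame("top")[:,:,::-1]
cv2.imwrite("pics/t7.png",cv2.resize(f[130:250,130:290],(800,600),interpolation=cv2.INTER_CUBIC))
E
```

```text
delta cm [ 0.16  0.29 13.63] xaxis deg 46.9
```

View pics/w7.png

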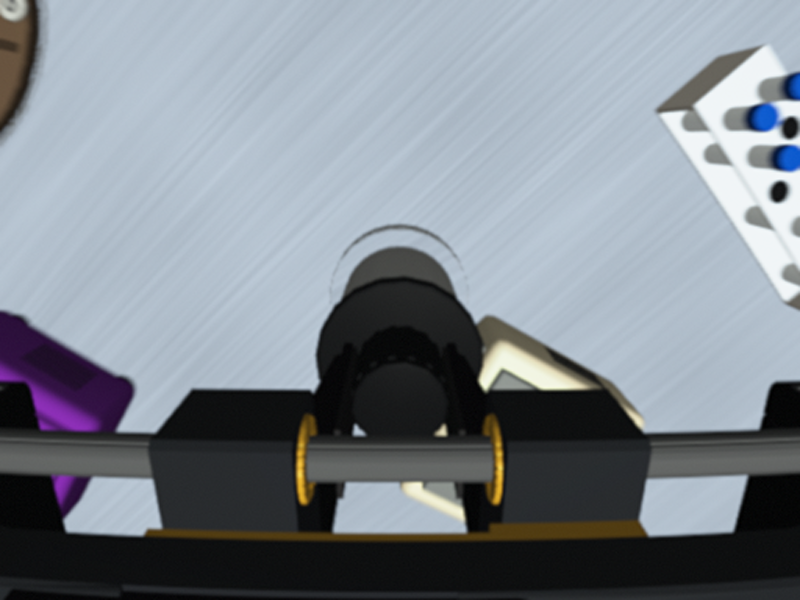

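View pics/t7.png

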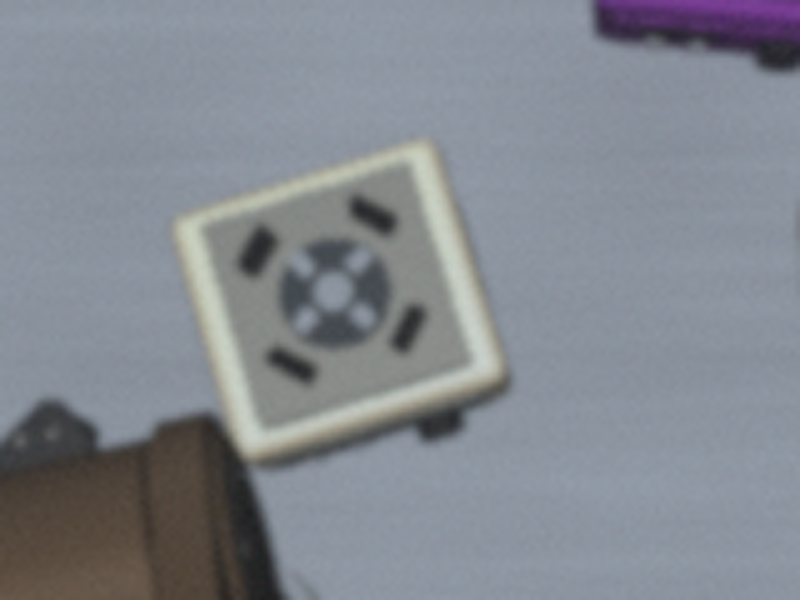

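The top view shows mill_1's coupling clearly, with the hub at (333,291) and dogs at (300,263), (359,260), (364,318), (304,322).

```bash
python3 - <<'E'
from h import *
P=at("top",[(130+u/5,130+v/5) for u,v in [(333,291),(300,263),(359,260),(364,318),(304,322)]],.094);c=P[1:].mean(0)
print(P[0],c,[np.degrees(np.arctan2(*(p-c)[1::-1])).round(1)%90 for p in P[1:]])
G=at("top",[(130+u/5,130+v/5) for u,v in[(257,250),(372,215),(408,329),(291,364)]],.103);print(G.mean(0))
E
```

```text
[0.57658181 0.1250325  0.094     ] [0.57675053 0.12567048 0.094     ] [np.float64(48.4), np.float64(48.8), np.float64(49.19999999999999), np.float64(48.900000000000006)]
[0.57589177 0.12443951 0.103     ]
```

apply_moves --deltas '[{"translation":[0.2,0.3,3.5],"yaw":0},{"translation":[0,0,3.5],"yaw":0},{"translation":[0,0,3],"yaw":0},{"translation":[0,0,2],"yaw":0},{"translation":[0,0,1],"yaw":0}]'

```text
time_s: 6.05
position: [0.4136, 0.1591, 0.1102]
ee_rot: [-0.0, 0.918, 0.397, -0.001]
ft_force: [1.0, 0.1, -3.7]
gripper_width: 0.0295
```

apply_moves --deltas '[{"translation":[0,0,0.2],"yaw":0},{"translation":[0,0,0.1],"yaw":0},{"translation":[0,0,0],"yaw":0}]'

```text
time_s: 6.35
position: [0.4139, 0.1594, 0.1094]
ee_rot: [0.0, 0.918, 0.397, 0.001]
ft_force: [-0.9, 0.7, -3.3]
gripper_width: 0.0296
```

apply_moves --deltas '[{"translation":[0,0,0.1],"yaw":0},{"translation":[0,0,0.1],"yaw":0},{"translation":[0,0,0],"yaw":0}]'

```text
time_s: 6.65
position: [0.4134, 0.1594, 0.1069]
ee_rot: [0.0, 0.918, 0.397, 0.0]
ft_force: [-0.4, -0.4, -3.9]
gripper_width: 0.0294
```

apply_moves --deltas '[{"translation":[0,0,0.05],"yaw":0},{"translation":[0,0,0.05],"yaw":0},{"translation":[0,0,0],"yaw":0}]'

```text
time_s: 6.95
position: [0.4136, 0.1592, 0.1065]
ee_rot: [0.0, 0.918, 0.397, 0.001]
ft_force: [-2.6, -3.2, 10.1]
gripper_width: 0.0291
```

The cup is on the bench, with 10 N of contact at TCP z = 0.1065, which matches the seated grasp height. Releasing.

apply_moves --deltas '[{"translation":[0,0,0],"yaw":0},{"translation":[0,0,0],"yaw":0},{"translation":[0,0,0],"yaw":0},{"translation":[0,0,0],"yaw":0}]' --grip 0.8

```text
time_s: 7.35
position: [0.4134, 0.1594, 0.1056]
ee_rot: [-0.0, 0.918, 0.397, 0.0]
ft_force: [0.5, -0.1, 0.0]
gripper_width: 0.0559
```

apply_moves --deltas '[{"translation":[0,0,-2],"yaw":0},{"translation":[0,0,-4],"yaw":0},{"translation":[0,0,-4.5],"yaw":0},{"translation":[0,0,-4.5],"yaw":0}]'

```text
time_s: 7.75
position: [0.4129, 0.1593, 0.2573]
ee_rot: [-0.0, 0.918, 0.397, -0.0]
ft_force: [1.0, 0.1, -0.5]
gripper_width: 0.0756
```

```bash
python3 - <<'E'
from h import *
s=read_state();print(s['position'],s['gripper_width'])
go([.575,-.195,.26])
f=grab_frame("wrist")[:,:,::-1]
cv2.imwrite("pics/w8.png",cv2.resize(f,(800,600),interpolation=cv2.INTER_CUBIC))
E
```

```text
[0.41291057 0.15926734 0.25727713] 0.0755703907772341
delta cm [-14.71  36.07  -0.28] xaxis deg 46.8
```

View pics/w8.png

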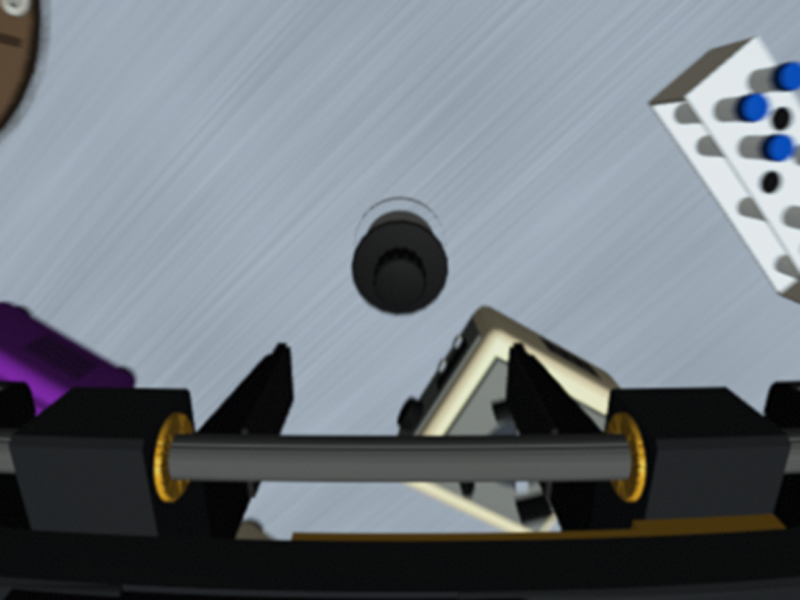

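The tall cup stands upright on the bench at (400,270), free of the fingers. On to the squat cup.

apply_moves --deltas '[{"translation":[-1.6,4.0,0],"yaw":0},{"translation":[-1.6,4.0,0],"yaw":0},{"translation":[-1.6,4.0,0],"yaw":0},{"translation":[-1.6,4.0,0],"yaw":0},{"translation":[-1.6,4.0,0],"yaw":0}]' --grip 1.0

```text
time_s: 8.3
position: [0.5047, -0.0377, 0.2555]
ee_rot: [-0.0, 0.918, 0.397, 0.0]
ft_force: [0.8, 0.5, -0.4]
gripper_width: 0.0949
```

apply_moves --deltas '[{"translation":[-1.6,4.0,0],"yaw":0},{"translation":[-1.6,4.0,0],"yaw":0},{"translation":[-1.6,4.0,0],"yaw":0},{"translation":[-1.5,2.0,2.5],"yaw":0},{"translation":[0,0,2.5],"yaw":0}]'

```text
time_s: 8.8
position: [0.5637, -0.1808, 0.2046]
ee_rot: [0.001, 0.918, 0.396, 0.0]
ft_force: [-0.0, -0.4, 0.1]
gripper_width: 0.095
```

apply_moves --deltas '[{"translation":[0,0,0],"yaw":0},{"translation":[0,0,0],"yaw":0}]'

```text
time_s: 9.0
position: [0.5632, -0.1775, 0.2059]
ee_rot: [-0.0, 0.918, 0.397, -0.0]
ft_force: [0.0, -0.9, -0.8]
gripper_width: 0.0954
```

```bash
python3 - <<'E'
from h import *
s=read_state();print(s['position'],s['gripper_width'])
f=grab_frame("wrist")[:,:,::-1]
cv2.imwrite("pics/w9.png",cv2.convertScaleAbs(cv2.resize(f[150:300,150:350],(800,600),interpolation=cv2.INTER_CUBIC),alpha=2.5))
f=grab_frame("top")[:,:,::-1]
cv2.imwrite("pics/t9.png",cv2.resize(f[130:280,130:330],(800,600),interpolation=cv2.INTER_CUBIC))
E
```

```text
[ 0.56317572 -0.17747469  0.20585293] 0.09543568502110074
```

View pics/w9.png

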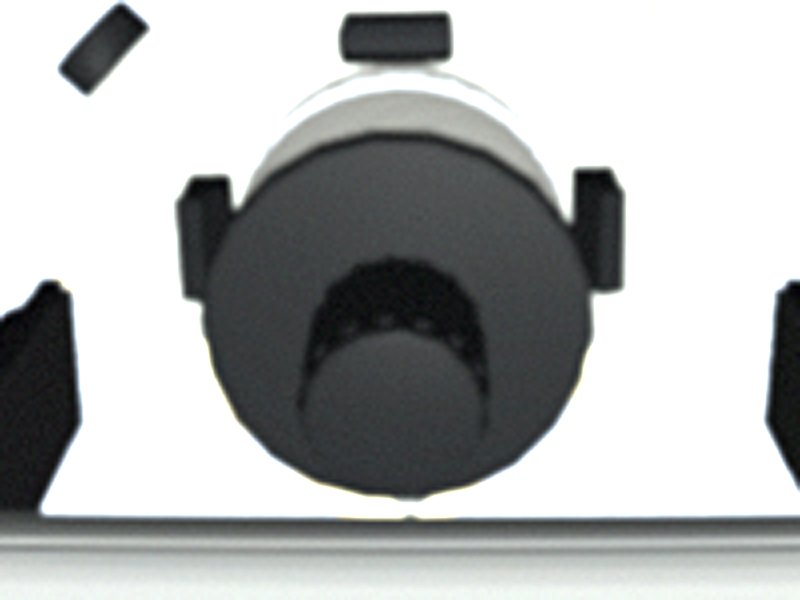

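View pics/t9.png

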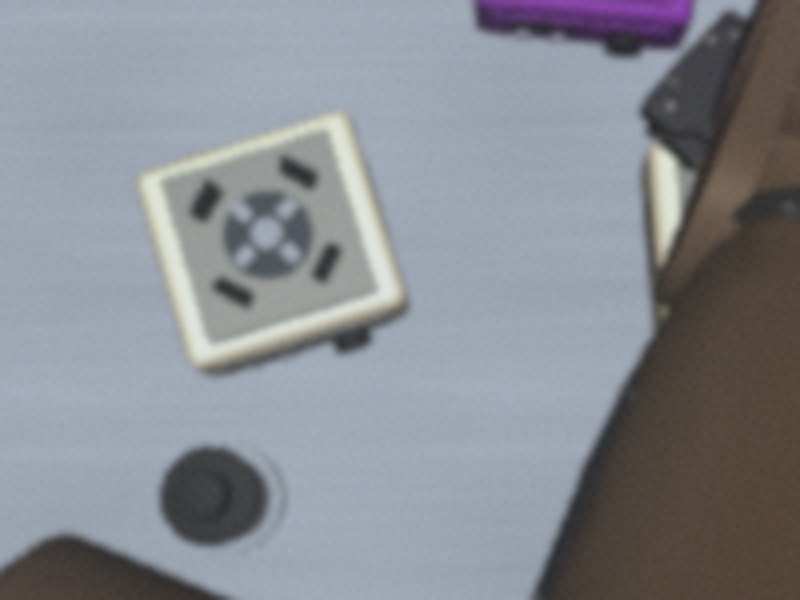

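```bash
python3 - <<'E'
from h import *
s=read_state()
p=at("wrist",[(248.5,253.3)],.183,s)[0];print('squat',p)
s2=dict(s);s2['position']=np.array([.4129,.1593,.2573])
print('tall by wrist',at("wrist",[(256,181)],.134,s2),'by top',at("top",[(130+203/4,130+493/4)],.134),'TCP .4134 .1594')
go([p[0],p[1],.1525])
E
```

```text
squat [ 0.57723111 -0.19466995  0.183     ]
tall by wrist [[0.4144078  0.16018021 0.134     ]] by top [[0.412473   0.15662164 0.134     ]] TCP .4134 .1594
delta cm [-0.33  2.17  5.46] xaxis deg 46.8
```

apply_moves --deltas '[{"translation":[-0.3,2.2,0],"yaw":0},{"translation":[0,0,2.0],"yaw":0},{"translation":[0,0,2.0],"yaw":0},{"translation":[0,0,1.2],"yaw":0},{"translation":[0,0,0],"yaw":0}]'

```text
time_s: 9.6
position: [0.5769, -0.1945, 0.1532]
ee_rot: [-0.0, 0.918, 0.397, -0.0]
ft_force: [-0.4, -0.6, 0.2]
gripper_width: 0.0952
```

```bash
python3 - <<'E'
from h import *
f=grab_frame("wrist")[:,:,::-1]
s=read_state();print(s['position'],s['ft_force'])
cv2.imwrite("pics/w10.png",cv2.convertScaleAbs(cv2.resize(f[150:300,150:350],(800,600),interpolation=cv2.INTER_CUBIC),alpha=3))
E
```

```text
[ 0.57729987 -0.19466275  0.15410705] [ 0.70352104 -0.29230604  0.3564211 ]
```

View pics/w10.png

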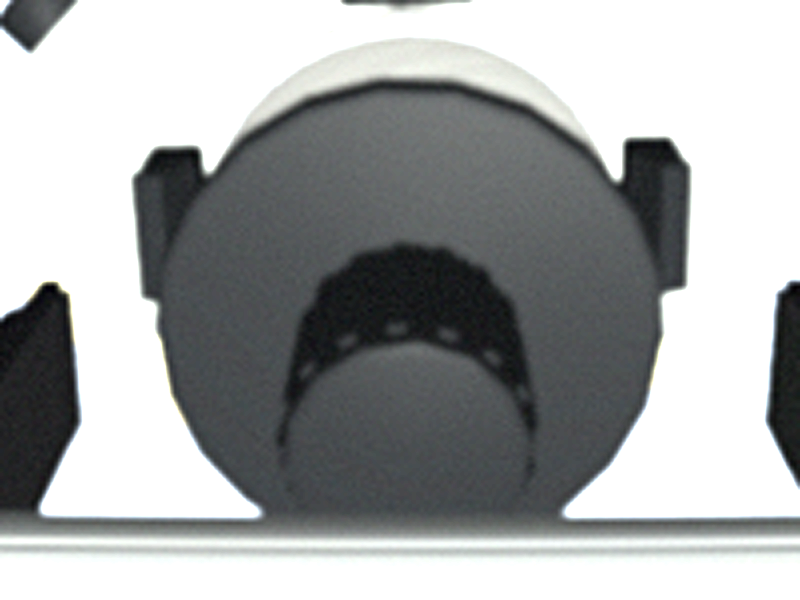

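apply_moves --deltas '[{"translation":[-0.12,0,0.05],"yaw":0},{"translation":[0,0,0],"yaw":0},{"translation":[0,0,0],"yaw":0},{"translation":[0,0,0],"yaw":0},{"translation":[0,0,0],"yaw":0}]' --grip 0.0 --squeeze 35

```text
time_s: 10.15
position: [0.5764, -0.1959, 0.1533]
ee_rot: [0.0, 0.918, 0.397, 0.0]
ft_force: [0.2, -0.1, -0.2]
gripper_width: 0.0608
```

apply_moves --deltas '[{"translation":[0,0,0],"yaw":0},{"translation":[0,0,0],"yaw":0},{"translation":[0,0,0],"yaw":0},{"translation":[0,0,0],"yaw":0},{"translation":[0,0,0],"yaw":0}]'

```text
time_s: 10.65
position: [0.5762, -0.1959, 0.153]
ee_rot: [-0.0, 0.918, 0.397, -0.0]
ft_force: [-1.1, -1.0, -0.1]
gripper_width: 0.0296
```

apply_moves --deltas '[{"translation":[0,0,0],"yaw":0},{"translation":[0,0,0],"yaw":0}]'

```text
time_s: 10.85
position: [0.5762, -0.1959, 0.1531]
ee_rot: [-0.0, 0.918, 0.397, -0.0]
ft_force: [-0.3, -1.4, -0.8]
gripper_width: 0.0297
```

apply_moves --deltas '[{"translation":[0,0,-1],"yaw":0},{"translation":[0,0,-2],"yaw":0},{"translation":[0,0,-3],"yaw":0},{"translation":[0,0,-3],"yaw":0},{"translation":[0,0,0],"yaw":0}]'

```text
time_s: 11.35
position: [0.5775, -0.1963, 0.2473]
ee_rot: [0.002, 0.918, 0.397, 0.002]
ft_force: [0.5, 0.1, -3.9]
gripper_width: 0.0297
```

```bash
python3 - <<'E'
from h import *
s=read_state();print(s['position'],s['ft_force'])
go([.579,.1265,.243])
E
```

```text
[ 0.57748513 -0.19627999  0.24730781] [ 0.53629284  0.09261343 -3.8807665 ]
delta cm [ 23.63 -21.99   0.35] xaxis deg 46.8
```

apply_moves --deltas '[{"translation":[2.9,-2.7,0],"yaw":0},{"translation":[2.9,-2.7,0],"yaw":0},{"translation":[2.9,-2.7,0],"yaw":0},{"translation":[2.9,-2.7,0],"yaw":0},{"translation":[2.9,-2.7,0],"yaw":0}]'

```text
time_s: 11.85
position: [0.5765, 0.0039, 0.242]
ee_rot: [-0.0, 0.918, 0.397, -0.001]
ft_force: [0.7, 0.2, -3.6]
gripper_width: 0.0297
```

apply_moves --deltas '[{"translation":[2.9,-2.7,0],"yaw":0},{"translation":[2.9,-2.7,0],"yaw":0},{"translation":[2.9,-2.7,0],"yaw":0},{"translation":[0,0,0],"yaw":0},{"translation":[0,0,0],"yaw":0}]'

```text
time_s: 12.35
position: [0.5772, 0.1218, 0.242]
ee_rot: [-0.0, 0.917, 0.398, -0.001]
ft_force: [-0.6, -1.4, -4.0]
gripper_width: 0.0296
```

```bash
python3 - <<'E'
from h import *
s=read_state();print(s['position'],s['joint_positions'][5])
f=grab_frame("top")[:,:,::-1]
cv2.imwrite("pics/t11.png",cv2.resize(f[130:250,240:400],(800,600),interpolation=cv2.INTER_CUBIC))
go([.579,.1265,.243])
E
```

```text
[0.57719451 0.12183419 0.24203271] -0.7221740586322816
delta cm [ 0.51 -0.26 -0.08] xaxis deg 46.8
```

View pics/t11.png

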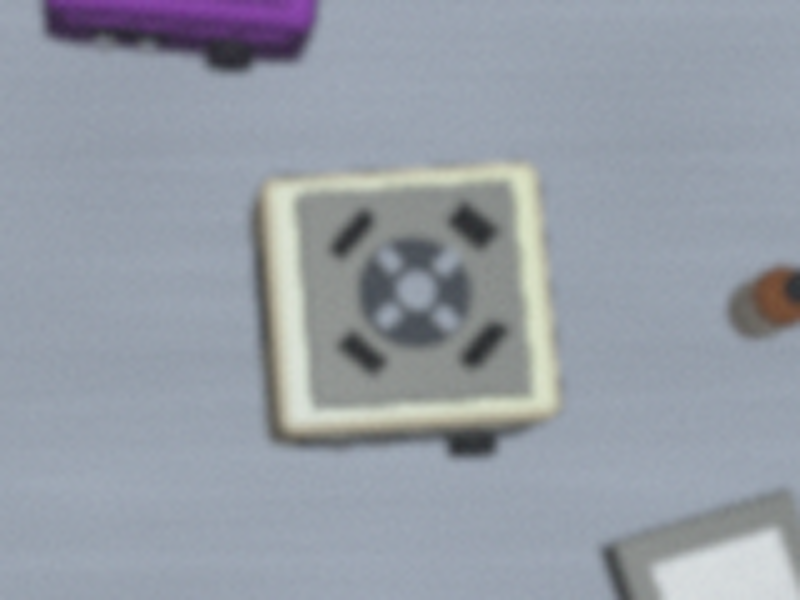

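Mill_2's coupling is visible: hub at (415,290), dogs at (388,260), (447,260), (446,319), (385,319).

```bash
python3 - <<'E'
from h import *
P=at("top",[(240+u/5,130+v/5) for u,v in [(415,290),(388,260),(447,260),(446,319),(385,319)]],.094);c=P[1:].mean(0)
print(P[0],c,[np.degrees(np.arctan2(*(p-c)[1::-1])).round(1)%90 for p in P[1:]])
E
```

```text
[ 0.57357448 -0.19524002  0.094     ] [ 0.57385634 -0.1960101   0.094     ] [np.float64(42.2), np.float64(43.1), np.float64(43.0), np.float64(42.30000000000001)]
```

apply_moves --deltas '[{"translation":[0.5,-0.25,1.0],"yaw":0},{"translation":[0,0,2.0],"yaw":-1},{"translation":[0,0,2.0],"yaw":0},{"translation":[0,0,1.0],"yaw":0},{"translation":[0,0,0],"yaw":0}]'

```text
time_s: 12.9
position: [0.5789, 0.1258, 0.1815]
ee_rot: [-0.001, 0.896, 0.444, -0.001]
ft_force: [-0.5, 0.4, -2.7]
gripper_width: 0.0294
```

```bash
python3 - <<'E'
from h import *
s=read_state();print(s['position'],s['ft_force'])
go([.5795,.126,.178])
E
```

```text
[0.57890479 0.12581307 0.18145978] [-0.47076985  0.43227224 -2.70453509]
delta cm [0.05 0.04 0.35] xaxis deg 52.7
```

apply_moves --deltas '[{"translation":[0.05,0.04,0.3],"yaw":0},{"translation":[0,0,0.3],"yaw":0},{"translation":[0,0,0.2],"yaw":0},{"translation":[0,0,0],"yaw":0}]'

```text
time_s: 13.3
position: [0.58, 0.1267, 0.1752]
ee_rot: [-0.0, 0.896, 0.444, 0.0]
ft_force: [-0.3, -0.3, -3.1]
gripper_width: 0.0295
```

apply_moves --deltas '[{"translation":[0,0,0.2],"yaw":0},{"translation":[0,0,0.2],"yaw":0},{"translation":[0,0,0.2],"yaw":0}]'

```text
time_s: 13.6
position: [0.58, 0.1267, 0.169]
ee_rot: [-0.0, 0.896, 0.444, 0.0]
ft_force: [0.9, -0.6, -3.6]
gripper_width: 0.0298
```

apply_moves --deltas '[{"translation":[0,0,0.2],"yaw":0},{"translation":[0,0,0.2],"yaw":0},{"translation":[0,0,0.1],"yaw":0},{"translation":[0,0,0.1],"yaw":0}]'

```text
time_s: 14.0
position: [0.58, 0.1267, 0.163]
ee_rot: [-0.0, 0.896, 0.444, 0.0]
ft_force: [-0.7, 0.2, -4.0]
gripper_width: 0.0293
```

apply_moves --deltas '[{"translation":[0,0,0.08],"yaw":0},{"translation":[0,0,0.08],"yaw":0},{"translation":[0,0,0.05],"yaw":0},{"translation":[0,0,0],"yaw":0}]'

```text
time_s: 14.4
position: [0.58, 0.1266, 0.161]
ee_rot: [-0.0, 0.896, 0.444, 0.0]
ft_force: [0.1, -0.1, -4.0]
gripper_width: 0.0294
```

apply_moves --deltas '[{"translation":[0,0,0.06],"yaw":0},{"translation":[0,0,0.06],"yaw":0},{"translation":[0,0,0.06],"yaw":0},{"translation":[0,0,0],"yaw":0}]'

```text
time_s: 14.8
position: [0.5799, 0.1266, 0.1591]
ee_rot: [-0.0, 0.896, 0.444, -0.0]
ft_force: [-0.3, -0.4, -3.2]
gripper_width: 0.0293
```

The cup is already past the unmeshed height, so the lugs are in the gaps. Continuing down.

apply_moves --deltas '[{"translation":[0,0,0.1],"yaw":0},{"translation":[0,0,0.1],"yaw":0},{"translation":[0,0,0.1],"yaw":0},{"translation":[0,0,0],"yaw":0}]'

```text
time_s: 15.2
position: [0.5799, 0.1266, 0.156]
ee_rot: [-0.0, 0.896, 0.444, -0.0]
ft_force: [-0.0, 0.1, -4.0]
gripper_width: 0.0297
```

apply_moves --deltas '[{"translation":[0,0,0.08],"yaw":0},{"translation":[0,0,0.08],"yaw":0},{"translation":[0,0,0],"yaw":0}]'

```text
time_s: 15.5
position: [0.58, 0.1266, 0.1545]
ee_rot: [-0.0, 0.896, 0.444, -0.0]
ft_force: [0.3, 0.0, -3.8]
gripper_width: 0.0289
```

apply_moves --deltas '[{"translation":[0,0,0.05],"yaw":0},{"translation":[0,0,0.05],"yaw":0},{"translation":[0,0,0.04],"yaw":0},{"translation":[0,0,0],"yaw":0}]'

```text
time_s: 15.9
position: [0.58, 0.1267, 0.1532]
ee_rot: [-0.0, 0.896, 0.444, -0.0]
ft_force: [0.0, -0.9, -4.8]
gripper_width: 0.0297
```

apply_moves --deltas '[{"translation":[0,0,0.04],"yaw":0},{"translation":[0,0,0.03],"yaw":0},{"translation":[0,0,0],"yaw":0}]'

```text
time_s: 16.2
position: [0.5801, 0.1266, 0.153]
ee_rot: [0.0, 0.896, 0.444, 0.0]
ft_force: [-1.4, -2.1, 4.0]
gripper_width: 0.0295
```

Contact at TCP z = 0.153, the same height as when it was seated before, so it is home. Releasing.

apply_moves --deltas '[{"translation":[0,0,0],"yaw":0},{"translation":[0,0,0],"yaw":0},{"translation":[0,0,0],"yaw":0},{"translation":[0,0,0],"yaw":0}]' --grip 1.0

```text
time_s: 16.6
position: [0.5801, 0.1267, 0.1525]
ee_rot: [-0.0, 0.896, 0.444, 0.0]
ft_force: [-0.9, 0.5, -0.5]
gripper_width: 0.0565
```

apply_moves --deltas '[{"translation":[0,0,-1],"yaw":0},{"translation":[0,0,-3],"yaw":0},{"translation":[0,0,-3],"yaw":0},{"translation":[0,0,-3],"yaw":0},{"translation":[0,0,0],"yaw":0}]'

```text
time_s: 17.1
position: [0.5813, 0.1269, 0.2573]
ee_rot: [0.001, 0.896, 0.444, 0.003]
ft_force: [0.5, 0.6, 0.8]
gripper_width: 0.0932
```

```bash
python3 - <<'E'
from h import *
s=read_state();print(s['position'],s['gripper_width'])
f=grab_frame("wrist")[:,:,::-1]
cv2.imwrite("pics/w12.png",cv2.resize(f,(800,600),interpolation=cv2.INTER_CUBIC))
go([.4134,.1594,.1065])
E
```

```text
[0.58134013 0.12686024 0.25725856] 0.09315398290888677
delta cm [ -7.55 -15.33  14.78] xaxis deg 52.8
```

View pics/w12.png

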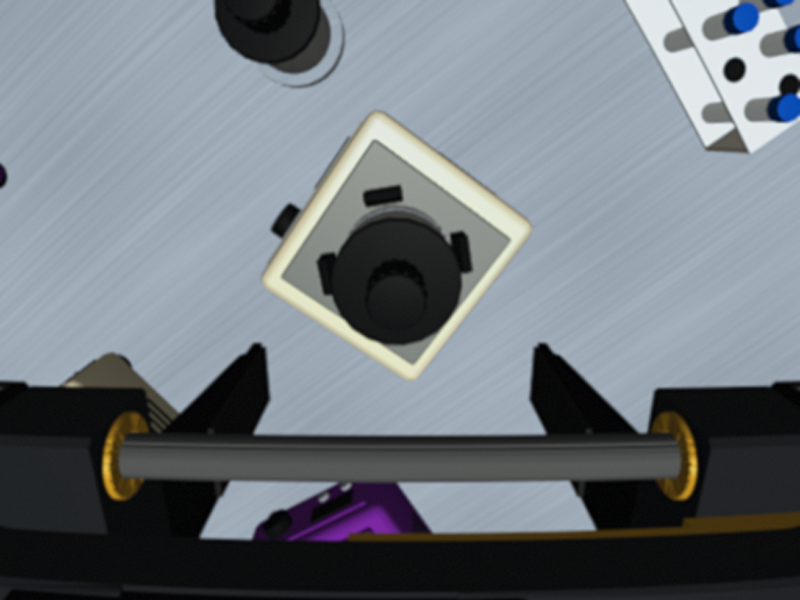

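The squat cup sits between mill_1's guides at (395,280). The tall cup is still upright on the bench at the top left.

apply_moves --deltas '[{"translation":[-1.9,-3.8,0],"yaw":0},{"translation":[-1.9,-3.8,0],"yaw":0},{"translation":[-1.9,-3.8,0],"yaw":0},{"translation":[-1.8,-3.9,0],"yaw":0},{"translation":[0,0,4],"yaw":0}]'

```text
time_s: 17.65
position: [0.4103, 0.1604, 0.2154]
ee_rot: [0.001, 0.895, 0.445, 0.003]
ft_force: [1.6, 0.8, -1.4]
gripper_width: 0.0949
```

apply_moves --deltas '[{"translation":[0,0,4],"yaw":0},{"translation":[0,0,0],"yaw":0}]'

```text
time_s: 17.85
position: [0.4103, 0.159, 0.1692]
ee_rot: [-0.001, 0.896, 0.445, -0.004]
ft_force: [-0.0, 0.5, 0.2]
gripper_width: 0.0952
```

```bash
python3 - <<'E'
from h import *
f=grab_frame("wrist")[:,:,::-1]
s=read_state();print(s['position'],s['gripper_width'])
cv2.imwrite("pics/w13.png",cv2.convertScaleAbs(cv2.resize(f[150:300,150:350],(800,600),interpolation=cv2.INTER_CUBIC),alpha=2.5))
go([.4134,.1594,.107])
E
```

```text
[0.41176828 0.15925941 0.17135543] 0.0951273059953869
delta cm [0.13 0.14 6.43] xaxis deg 52.8
```

View pics/w13.png

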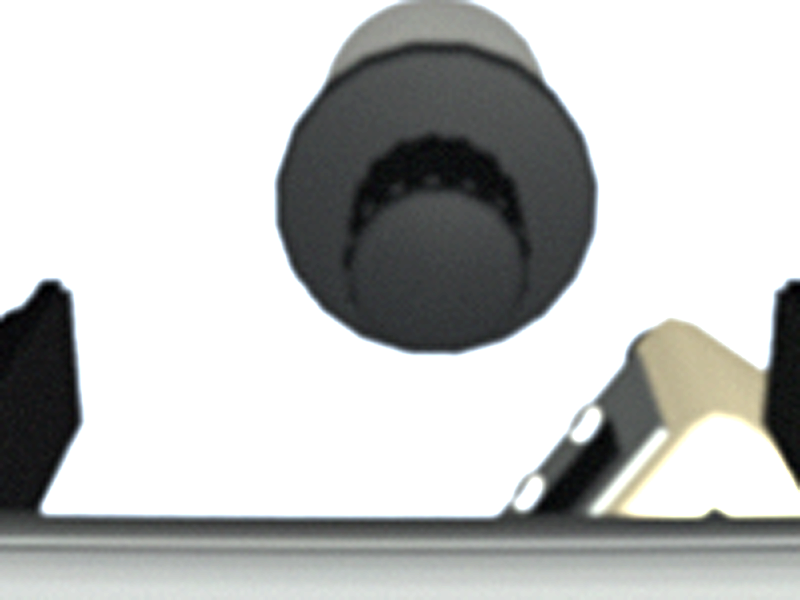

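apply_moves --deltas '[{"translation":[0.18,0.14,1],"yaw":0},{"translation":[0,0,2],"yaw":0},{"translation":[0,0,2],"yaw":0},{"translation":[0,0,1.2],"yaw":0},{"translation":[0,0,0],"yaw":0}]'

```text
time_s: 18.4
position: [0.4153, 0.16, 0.1102]
ee_rot: [-0.0, 0.896, 0.444, -0.0]
ft_force: [1.0, -0.5, 0.9]
gripper_width: 0.0952
```

```bash
python3 - <<'E'
from h import *
f=grab_frame("wrist")[:,:,::-1]
s=read_state();print(s['position'],s['ft_force'])
cv2.imwrite("pics/w14.png",cv2.convertScaleAbs(cv2.resize(f[150:300,150:350],(800,600),interpolation=cv2.INTER_CUBIC),alpha=2.5))
go([.4134,.1594,.107])
E
```

```text
[0.41556208 0.16010736 0.11088559] [-0.78035479  0.44409137  0.88210113]
delta cm [-0.19 -0.13  0.39] xaxis deg 52.8
```

View pics/w14.png

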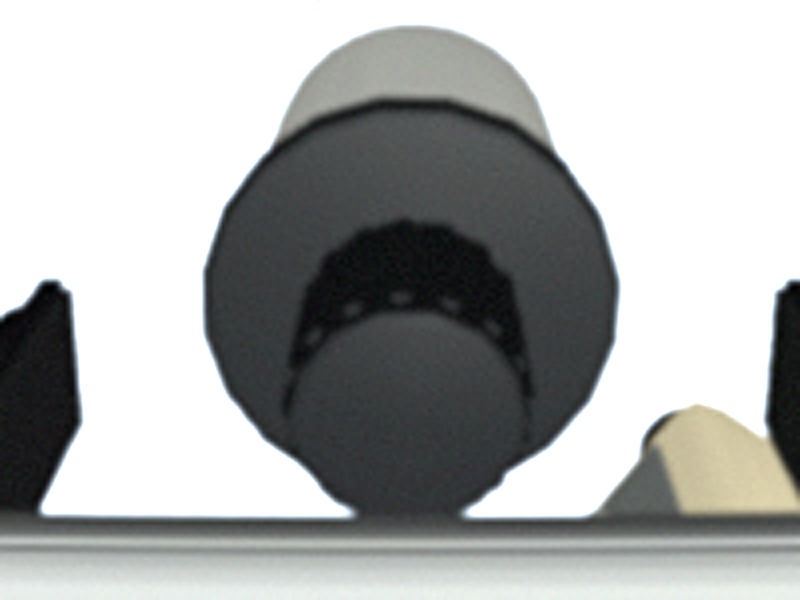

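apply_moves --deltas '[{"translation":[-0.17,-0.13,0.2],"yaw":0},{"translation":[0,0,0.2],"yaw":0},{"translation":[0,0,0],"yaw":0},{"translation":[0,0,0],"yaw":0},{"translation":[0,0,0],"yaw":0}]' --grip 0.0 --squeeze 35

```text
time_s: 18.95
position: [0.4131, 0.1595, 0.1067]
ee_rot: [0.0, 0.896, 0.444, 0.0]
ft_force: [-0.2, 0.2, -0.3]
gripper_width: 0.0609
```

apply_moves --deltas '[{"translation":[0,0,0],"yaw":0},{"translation":[0,0,0],"yaw":0},{"translation":[0,0,0],"yaw":0},{"translation":[0,0,0],"yaw":0},{"translation":[0,0,0],"yaw":0}]'

```text
time_s: 19.45
position: [0.4129, 0.1595, 0.1065]
ee_rot: [-0.0, 0.896, 0.444, -0.0]
ft_force: [-0.1, -0.3, 0.3]
gripper_width: 0.0295
```

apply_moves --deltas '[{"translation":[0,0,0],"yaw":0},{"translation":[0,0,0],"yaw":0}]'

```text
time_s: 19.65
position: [0.4129, 0.1595, 0.1065]
ee_rot: [-0.0, 0.896, 0.444, 0.0]
ft_force: [-0.7, -1.7, 1.6]
gripper_width: 0.0298
```

apply_moves --deltas '[{"translation":[0,0,-1],"yaw":0},{"translation":[0,0,-3],"yaw":0},{"translation":[0,0,-4],"yaw":0},{"translation":[0,0,-4],"yaw":0},{"translation":[0,0,-2],"yaw":1}]'

```text
time_s: 20.15
position: [0.4132, 0.1596, 0.25]
ee_rot: [0.0, 0.918, 0.397, 0.002]
ft_force: [0.4, 0.0, -4.3]
gripper_width: 0.0294
```

```bash
python3 - <<'E'
from h import *
s=read_state();print(s['position'],s['ft_force'])
go([.5765,-.1955,.216])
E
```

```text
[0.41323416 0.15963509 0.25004857] [ 0.43692906  0.02721871 -4.30372226]
delta cm [-14.69  36.22   3.43] xaxis deg 46.7
```

apply_moves --deltas '[{"translation":[-1.6,4.0,0],"yaw":0},{"translation":[-1.6,4.0,0],"yaw":0},{"translation":[-1.6,4.0,0],"yaw":0},{"translation":[-1.6,4.0,0],"yaw":0},{"translation":[-1.6,4.0,0],"yaw":0}]'

```text
time_s: 20.65
position: [0.504, -0.0374, 0.247]
ee_rot: [-0.0, 0.918, 0.397, -0.0]
ft_force: [0.7, 0.8, -3.2]
gripper_width: 0.0297
```

apply_moves --deltas '[{"translation":[-1.6,4.0,0],"yaw":0},{"translation":[-1.6,4.0,0],"yaw":0},{"translation":[-1.6,4.0,0],"yaw":0},{"translation":[-1.8,4.0,0],"yaw":0},{"translation":[0,0,0],"yaw":0}]'

```text
time_s: 21.15
position: [0.5762, -0.1977, 0.2461]
ee_rot: [0.0, 0.918, 0.395, -0.0]
ft_force: [-0.7, 0.9, -3.1]
gripper_width: 0.0297
```

apply_moves --deltas '[{"translation":[0,0,1.5],"yaw":0},{"translation":[0,0,1],"yaw":0},{"translation":[0,0,0],"yaw":0},{"translation":[0,0,0],"yaw":0}]'

```text
time_s: 21.55
position: [0.5752, -0.193, 0.2218]
ee_rot: [-0.0, 0.918, 0.397, -0.0]
ft_force: [0.1, -0.3, -3.9]
gripper_width: 0.0295
```

```bash
python3 - <<'E'
from h import *
s=read_state();print(s['position'],s['ft_force'])
go([.5765,-.1955,.214])
E
```

```text
[ 0.5752157  -0.19301915  0.22182638] [ 0.07449896 -0.32310251 -3.85136164]
delta cm [-0.09  0.26  0.78] xaxis deg 46.8
```

apply_moves --deltas '[{"translation":[-0.09,0.26,0.3],"yaw":0},{"translation":[0,0,0.3],"yaw":0},{"translation":[0,0,0.2],"yaw":0},{"translation":[0,0,0],"yaw":0}]'

```text
time_s: 21.95
position: [0.5764, -0.1958, 0.2132]
ee_rot: [-0.0, 0.918, 0.397, -0.0]
ft_force: [0.6, -0.8, -3.5]
gripper_width: 0.0294
```

```bash
python3 - <<'E'
from h import *
s=read_state();print(s['position'],s['ft_force'])
f=grab_frame("scene")[:,:,::-1]
cv2.imwrite("pics/s15.png",cv2.resize(f[170:290,150:310],(800,600),interpolation=cv2.INTER_CUBIC))
E
```

```text
[ 0.5764443  -0.1957799   0.21323364] [ 0.62374816 -0.80157886 -3.4763363 ]
```

View pics/s15.png

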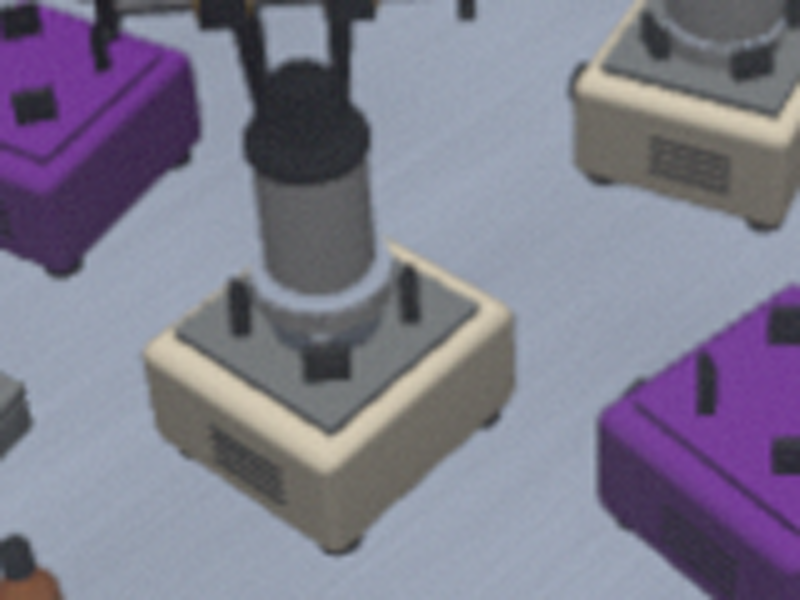

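The scene view shows the tall cup upright, its foot at (318,285) centred above mill_2's guides. Descending slowly.

apply_moves --deltas '[{"translation":[0,0,0.2],"yaw":0},{"translation":[0,0,0.2],"yaw":0},{"translation":[0,0,0.2],"yaw":0},{"translation":[0,0,0],"yaw":0}]'

```text
time_s: 22.4
position: [0.5764, -0.1958, 0.2072]
ee_rot: [-0.0, 0.918, 0.397, -0.0]
ft_force: [-0.1, -0.0, -4.4]
gripper_width: 0.0298
```

apply_moves --deltas '[{"translation":[0,0,0.2],"yaw":0},{"translation":[0,0,0.2],"yaw":0},{"translation":[0,0,0.1],"yaw":0},{"translation":[0,0,0],"yaw":0}]'

```text
time_s: 22.8
position: [0.5765, -0.1958, 0.2023]
ee_rot: [-0.0, 0.918, 0.397, -0.0]
ft_force: [0.2, 0.1, -3.3]
gripper_width: 0.0298
```

apply_moves --deltas '[{"translation":[0,0,0.08],"yaw":0},{"translation":[0,0,0.08],"yaw":0},{"translation":[0,0,0.06],"yaw":0},{"translation":[0,0,0],"yaw":0}]'

```text
time_s: 23.2
position: [0.5765, -0.1959, 0.2002]
ee_rot: [-0.0, 0.918, 0.397, 0.0]
ft_force: [-0.4, 0.3, -3.4]
gripper_width: 0.0291
```

apply_moves --deltas '[{"translation":[0,0,0.06],"yaw":0},{"translation":[0,0,0.06],"yaw":0},{"translation":[0,0,0.06],"yaw":0},{"translation":[0,0,0],"yaw":0}]'

```text
time_s: 23.6
position: [0.5765, -0.1959, 0.1984]
ee_rot: [-0.0, 0.918, 0.397, -0.0]
ft_force: [-0.3, 1.2, -2.8]
gripper_width: 0.0288
```

apply_moves --deltas '[{"translation":[0,0,0.06],"yaw":0},{"translation":[0,0,0.06],"yaw":0},{"translation":[0,0,0.06],"yaw":0},{"translation":[0,0,0],"yaw":0}]'

```text
time_s: 24.0
position: [0.5765, -0.1959, 0.1966]
ee_rot: [-0.0, 0.918, 0.397, -0.0]
ft_force: [-0.2, 0.3, -3.7]
gripper_width: 0.0293
```

apply_moves --deltas '[{"translation":[0,0,0.1],"yaw":0},{"translation":[0,0,0.1],"yaw":0},{"translation":[0,0,0.06],"yaw":0},{"translation":[0,0,0],"yaw":0}]'

```text
time_s: 24.4
position: [0.5765, -0.1959, 0.194]
ee_rot: [-0.0, 0.918, 0.397, -0.0]
ft_force: [-0.3, 0.5, -4.0]
gripper_width: 0.0294
```

apply_moves --deltas '[{"translation":[0,0,0.06],"yaw":0},{"translation":[0,0,0.06],"yaw":0},{"translation":[0,0,0.06],"yaw":0},{"translation":[0,0,0],"yaw":0}]'

```text
time_s: 24.8
position: [0.5765, -0.1959, 0.1922]
ee_rot: [-0.0, 0.918, 0.397, -0.0]
ft_force: [1.0, 0.3, -4.7]
gripper_width: 0.0293
```

apply_moves --deltas '[{"translation":[0,0,0.04],"yaw":0},{"translation":[0,0,0.03],"yaw":0},{"translation":[0,0,0],"yaw":0}]'

```text
time_s: 25.1
position: [0.5766, -0.1959, 0.1918]
ee_rot: [0.0, 0.918, 0.397, 0.0]
ft_force: [-0.5, 0.9, -2.0]
gripper_width: 0.029
```

apply_moves --deltas '[{"translation":[0,0,0.03],"yaw":0},{"translation":[0,0,0],"yaw":0}]'

```text
time_s: 25.3
position: [0.5766, -0.1959, 0.1917]
ee_rot: [0.0, 0.918, 0.397, 0.0]
ft_force: [-1.6, 0.4, 2.9]
gripper_width: 0.0297
```

apply_moves --deltas '[{"translation":[0,0,0],"yaw":0},{"translation":[0,0,0],"yaw":0},{"translation":[0,0,0],"yaw":0},{"translation":[0,0,0],"yaw":0}]' --grip 1.0

```text
time_s: 25.7
position: [0.5766, -0.1959, 0.1912]
ee_rot: [-0.0, 0.918, 0.397, 0.0]
ft_force: [-0.5, -0.2, -1.5]
gripper_width: 0.0559
```

apply_moves --deltas '[{"translation":[0,0,-1],"yaw":0},{"translation":[0,0,-3],"yaw":0},{"translation":[0,0,-3],"yaw":0},{"translation":[0,0,-3],"yaw":0},{"translation":[0,0,0],"yaw":0}]'

```text
time_s: 26.2
position: [0.5777, -0.1963, 0.2962]
ee_rot: [0.003, 0.918, 0.397, 0.002]
ft_force: [0.2, -0.1, 0.1]
gripper_width: 0.0935
```

apply_moves --deltas '[{"translation":[-3,-3,0],"yaw":0},{"translation":[-3,-3,0],"yaw":0},{"translation":[-3,-3,0],"yaw":0},{"translation":[-3,-3,0],"yaw":0},{"translation":[0,0,0],"yaw":0}]'

```text
time_s: 26.7
position: [0.4033, -0.2005, 0.2916]
ee_rot: [-0.0, 0.918, 0.396, -0.0]
ft_force: [0.6, 0.0, 0.2]
gripper_width: 0.095
```

```bash
python3 - <<'E'
from h import *
s=read_state();print(s['position'],s['ft_force'])
f=grab_frame("scene")[:,:,::-1]
cv2.imwrite("pics/s16.png",cv2.resize(f[90:300,90:370],(800,600),interpolation=cv2.INTER_CUBIC))
f=grab_frame("top")[:,:,::-1]
cv2.imwrite("pics/t16.png",cv2.resize(f,(800,600),interpolation=cv2.INTER_CUBIC))
E
```

```text
[ 0.40325645 -0.20054344  0.29163728] [0.57629388 0.01861526 0.21657617]
```

View pics/s16.png

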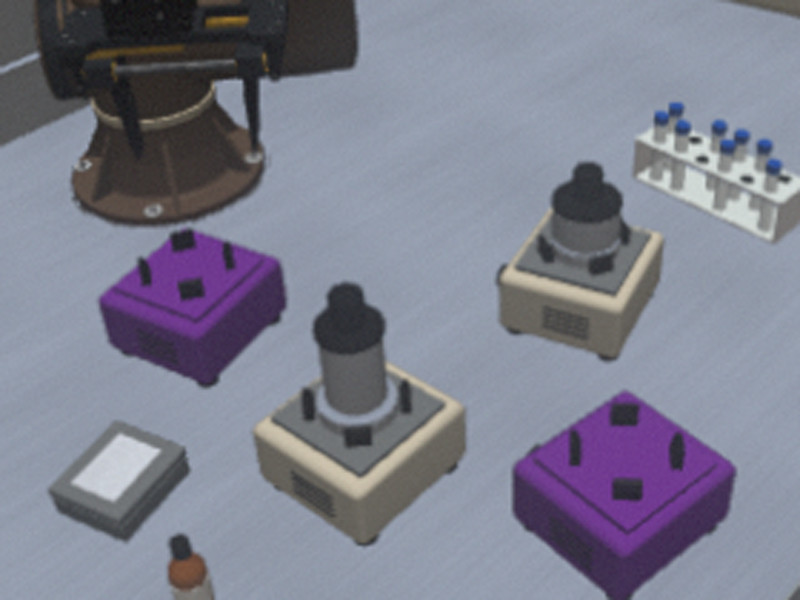

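View pics/t16.png

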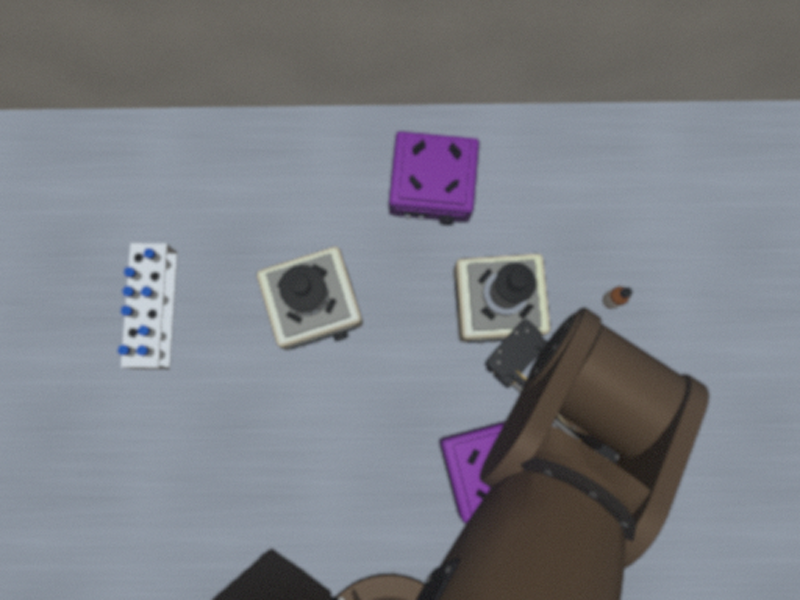

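The tall cup stands at (348,360) on mill_2 and the squat cup at (587,215) on mill_1, both upright and down between the guides. The bystanders haven't moved, and the arm is clear. Handing in.

```bash
python3 - <<'E'
from station import ctrl
print(ctrl.close_job())
E
```

```text
the job is handed in; nothing more can be done
None
```

The cups are swapped: the tall cup is on mill_2 and the squat cup is on mill_1. The job was handed in at about 27 s, well within the 67 s limit.

**How it was done:** I set the tall cup on the free bench, moved the squat cup to mill_1, then moved the tall cup to mill_2. With the cups lifted off, the top camera showed the dogs at about 48.8° on mill_1 and 42.7° on mill_2. I turned each cup about 6° before lowering it. Both meshed on the way down, so no turning search by feel was needed.

**Last checks:**
- **Fully home:** each cup went past the height where it would rest on the dogs without any contact force. First contact came at TCP z = 0.153 m for the squat cup and 0.1917 m for the tall one. Both match their seated heights at the start to within about 0.3 mm.
- **Gentle landing:** the wrist force changed by only about 8 N for each cup.
- **Final pictures:** both cups are upright and down between the guides. The bystanders haven't visibly moved, and the gripper is open and clear of everything.

**Disagreements:** the top camera placed the mill axes about 3 mm from where the grasps put them. I went by the grasps, and both cups entered the guides without contact. I did not measure final centring beyond the guides' 2 mm play, and the hand-in reports no verdict.

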